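# Lock the microtome and hold the specimen block up to the light

## Robot

A 7-joint arm with a two-finger parallel gripper is mounted at the origin on the work surface. World frame = base frame: x ahead of the robot, y to its left, z up, the work surface at z = 0. Lengths are in m, angles in rad, forces in N, time in s.
With the tool pointing down it reaches from about 0.425 to 0.95 m from the base axis. Payload 4.7 kg.
Tool frame: the origin (TCP) lies between the finger pads; the fingertips stand 25 mm ahead of it and the grasp point (between the pads) lies 6 mm ahead of it; z points along the fingers, y is the line along which they close (so a half turn about z gives the same grasp; the last joint's range is limited). The gripper opens to 85 mm and grips with 20 to 120 N. Pads are 22 mm wide; open, the fingers measure 114 mm over their backs; the gripper's body (76 mm by 85 mm) begins 54 mm behind the grasp point. The pads swing forward as they close: fully open they stand 13 mm farther back than shut.
Start: joints at [-1.158, 0.469, -0.049, 1.532, 0.024, 1.141, -0.082], TCP at [0.289, 0.61, 0.256] pointing down, gripper open.
Joint ranges: [-2.59, 2.59], [-0.33, 1.99], [-1.39, 1.29], [0.1, 2.45], [-1.04, 4.18], [0.21, 1.99], [-2.66, 2.66]. Speed limits (rad/s): [2.57, 2.57, 3.14, 3.14, 3.14, 3.14, 3.14].

## Interface

Orientations are given as a 3x3 rotation matrix whose columns are the frame's x, y, z axes.
In Python, from rig import * gives the robot as it stands. Calls block until the motion is done:
- movep(position, orientation): joint-space move of the TCP to a pose.
- move_l(position, attitude=None, feed=0.15, until_force=None): straight line of the TCP; attitude=None keeps the orientation; feed is the mean speed in m/s. With until_force (N) it stops when the force on the tool has changed by that much, and returns True; else False.
- move_joints(angles): joint-space move.
- command_gripper(opening, newtons=None): finger opening in m; newtons is the grip in N (None keeps the last); returns when the fingers have stopped.
- sleep(seconds).
- inverse_kinematics(position, orientation): joint angles nearest the present ones, or None.
- sense(): the state.
- camera(name): name is "scene" or "top" or "wrist"; returns (picture, depth): 420x560x3 uint8, red, green, blue; 420x560 float32, m along the optical axis (not along the pixel's ray), 0 where there is no reading.
- camera_params(name): a dict with "K" (3x3 intrinsics, pixels), "position" and "rotation" of the camera in the world; the wrist camera has in their place "tool_from_camera" (4x4, takes a point from camera to tool coordinates, whose origin is the TCP and whose axes are the flange's). Camera axes: x right, y down, z forward; pixel columns grow to the right and rows downward; lengths in m; the calibration is good to about 2 mm. A picture is of the moment at which its call begins: read the wrist's pose just before it. camera_params takes no time and is no camera call.
A pose or a line that the arm cannot do raises Unreachable and nothing moves.
- finish_job(): hands the job in; it is judged then, once.
The state is a dict: "time_s": time; "joint_pos": joint angles; "qd": joint speeds; "joint_efforts": joint torques, N m; "position": TCP position; "tcp_rot": TCP orientation; "wrist_force": force on the tool from outside, world axes, zero at the start; "ft_torque": the same for the moment, N m; "finger_gap": finger opening in m; "gripper_force": force on a finger pad.
Only numpy, scipy, OpenCV 4.12 (cv2) and the standard library are available. Lean on these libraries where they do the work, as an engineer would, in place of code of your own. Each camera call takes 0.05 s, during which the arm holds its last target. There are 200 camera calls.

## Task

Lock the microtome's handwheel by sliding its lock bolt fully home into the keeper on the wheel's rim, without turning the wheel. Then take the specimen block by its plastic cassette, best by the two narrow side edges (keep off the wax and clear of the knife holder), draw it up out of the cassette clamp, tip it back so that its wax face looks up towards the ceiling lights by 45 degrees or a little more, and finish while still holding it like that, at least 100 mm higher than it sat in the clamp. Leave the brush, the small spare block and the jar on the bench alone.

Things in the scene. Friction and masses are not known exactly. Their poses are not given: they have to be found in the camera images.
- microtome: Rotary microtome, off-white, fixed on the bench. Origin on the bench top (z 0) straight below the specimen block; x points level to the operator's side, y to the machine's right (handwheel side), z up. In this frame, mm: tower x -450 to -130, y -120 to 110, top z 254; waste tray x -140 to 220, y -135 to 125, top z 51; specimen head x -130 to -20, y -65 to 37, top z 170, its small black knob z 186.
- specimen_block: Tissue cassette with wax, about 80 g. Cassette 10 mm thick (x), 53 wide (y), 75 tall (z); wax on its +x side, 43 wide, 60 tall, 8 proud. Origin: middle of the cassette's lower edge; x = the way the wax face looks (level at first, as the microtome's x), z up its height. Stands at (0, 0, 128) mm in the microtome's frame, top at z 203; side edges at y +-26.5, bare above the jaws.
- block_center (a point): Centre of the cassette, 37.5 mm above the block's origin along its z axis; axes as the block's.
- clamp_mouth (a point): Open top of the cassette clamp, centre; at (0, 0, 163) mm in the microtome's frame, axes as the microtome's. Steel cheeks (outer faces y +-40), back plate and front lips, none higher than z 165, hold the lower 35 mm of the block with 1 mm play. The clamp is already released (lever down): the block stands on a ledge at z 128 and lifts straight up.
- bolt_grip (a point): Centre of the top of the lock bolt's upright black grip (16 mm diameter, 26 tall, on a stem over the 12 mm steel bolt). In the microtome's frame at y 165, z 176, x = 26 mm minus the bolt's travel; it moves with the bolt. The bolt's guide on its pedestal spans x -30 to 54, y 145 to 185, lugs up to z 144 at the two ends; the tray and tower stay 40 mm away or more.
- lock_bolt (a joint): Travel of the lock bolt in m: 0 = drawn back, 0.030 = fully home in the keeper (hard stop). Slides level along the microtome's -x, from the operator's side to the wheel. Friction about 3 N; stays where it is left.
- handwheel (a joint): Turn of the handwheel in rad; 0 at the start, keeper lined up with the bolt. Black wheel, 188 mm outer diameter, upright in the plane y 165 mm of the microtome's frame, axis along y through x -150, z 130; crank handle 24 mm thick at the top, out to y 243. Turns with about 0.8 N m of friction.
- knife_holder: Knife holder with blade, low in front of the block: x 20 to 185, y -86 to 86, up to z 115 mm in the microtome's frame. Not to be touched. Origin and axes as the microtome's.
- brush: Loose section brush, 190 mm long, lying on the bench in front of the microtome; leave alone. Origin at its middle underneath, x towards the bristles.
- spare_block: Loose small wax block, 40 x 28 x 13 mm, flat on the bench; leave alone. Origin under its centre.
- jar: Loose lidded jar, 60 mm diameter, 75 mm tall, on the bench; leave alone. Origin under its centre.
- keeper (a point): Mouth of the slotted steel keeper on the front of the wheel's rim, where the bolt's nose enters; at (-36, 165, 130) mm in the microtome's frame. The keeper is 24 mm wide and reaches z 147.
- tower_front (a point): Top front edge of the microtome's tower, middle; at (-130, 0, 254) mm in the microtome's frame, axes as the microtome's.

How it is judged:
By the outcome, as a careful person would: the job done as asked, in the order asked, and still so for the second after the job is handed in, while the arm keeps its last pose, push and grip.
It also fails if it takes over 48 s, if anything falls off the work surface, if the arm or the gripper's body presses on something with over 40 N, if the wrist force passes 120 N, or if a joint passes its speed limit or range.

## Working session

There is one attempt and no reset: what is moved stays moved. The work goes in short steps, each a Python script; the robot and the scene stay as the last script left them, time stands still between calls to the robot, and variables do not carry over. Pictures are saved under pics/ and viewed, at most 10 in all, crops included, and the job is handed in when it is done.

```bash
ls; mkdir -p pics; python3 - <<'E'
from rig import *
import cv2, numpy as np
for n in ("scene","top"):
    p,d=camera(n); cv2.imwrite(f"pics/{n}0.png",p[:,:,::-1]); np.save(f"pics/{n}0_d.npy",d); np.save(f"pics/{n}0_p.npy",p)
    print(n,{k:np.round(v,3).tolist() for k,v in camera_params(n).items() if hasattr(v,'__len__')})
print(camera_params("wrist"))
print(sense()["time_s"])
E
```

```text
pics
scene {'K': [[430.132, 0.0, 274.946], [0.0, 430.132, 207.09], [0.0, 0.0, 1.0]], 'position': [0.941, -0.807, 0.837], 'rotation': [[0.888, 0.285, -0.36], [0.46, -0.576, 0.676], [-0.015, -0.766, -0.643]]}
top {'K': [[487.628, 0.0, 272.036], [0.0, 487.628, 208.956], [0.0, 0.0, 1.0]], 'position': [0.395, -0.128, 1.418], 'rotation': [[-0.008, -0.992, 0.128], [-1.0, 0.01, 0.01], [-0.011, -0.128, -0.992]]}
{'K': array([[353.19360166,   0.        , 280.67807346],
       [  0.        , 353.19360166, 205.19499805],
       [  0.        ,   0.        ,   1.        ]]), 'tool_from_camera': array([[ 2.50220036e-05, -9.59482877e-01, -2.81766941e-01,
         7.18204529e-02],
       [ 9.99999963e-01,  1.00388478e-04, -2.53042543e-04,
         1.80845365e-05],
       [ 2.71076141e-04, -2.81766924e-01,  9.59482844e-01,
        -1.18334315e-01],
       [ 0.00000000e+00,  0.00000000e+00,  0.00000000e+00,
         1.00000000e+00]])}
0.1
```

View pics/scene0.png

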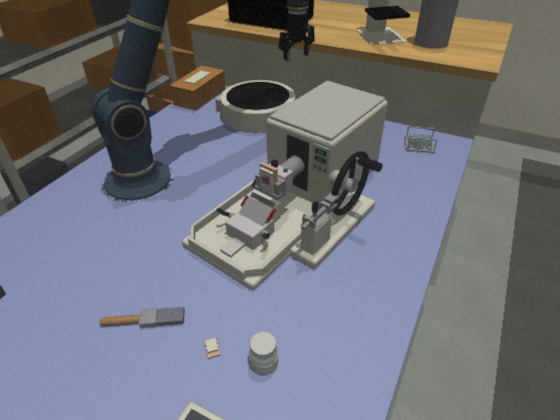

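View pics/top0.png

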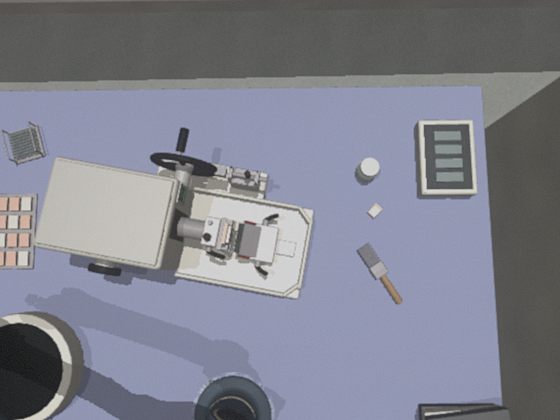

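The top view shows the tower at about (108,212), the tray at (245,240), the specimen block near (225,235) and the bolt grip near (247,175). The machine's x axis points right and slightly down in the picture, roughly world -y. I'll measure the pose from depth.

```bash
cat > h.py <<'E'
from rig import *
import numpy as np, cv2
def cloud(d,K,P,R):
    v,u=np.mgrid[:d.shape[0],:d.shape[1]]
    c=np.stack([(u-K[0,2])/K[0,0]*d,(v-K[1,2])/K[1,1]*d,d],-1)
    w=c@np.asarray(R).T+np.asarray(P); w[d<=0]=np.nan
    return w
E
python3 - <<'E'
from h import *
C={}
for n in ("top","scene"):
    d=np.load(f"pics/{n}0_d.npy"); q=camera_params(n); C[n]=cloud(d,q["K"],q["position"],q["rotation"])
w=C["top"]; z=w[...,2]
print("bench z",np.nanmedian(z[300:340,300:340]),"scene",np.nanmedian(C["scene"][300:310,20:60,2]))
m=(z>.235)&(z<.275); m[:, 200:]=0; m[300:]=0
m=cv2.morphologyEx(m.astype(np.uint8),cv2.MORPH_OPEN,np.ones((5,5)))
k,l,s,_=cv2.connectedComponentsWithStats(m); i=1+np.argmax(s[1:,4]); m=l==i
p=w[m]; r=cv2.minAreaRect(p[:,:2].astype(np.float32)); print("tower",r,"z",np.median(p[:,2]),s[i])
# tray + base outline: lower pts
b=cv2.boxPoints(r); print(b)
# orientation: m x ~ world -y
e=[b[(i+1)%4]-b[i] for i in range(4)]; ex=max(e,key=lambda v:-v[1]*(np.linalg.norm(v)>0)); ex=ex/np.linalg.norm(ex); ey=np.array([-ex[1],ex[0]])
o=np.array(r[0])-ex*(-.290)-ey*(-.005)
print("ex",ex,"yaw",np.arctan2(ex[1],ex[0]),"origin",o)
np.save("M0.npy",np.r_[o,ex])
R=np.c_[ex,ey]
for n in C:
    L=C[n].copy(); L[...,:2]=(L[...,:2]-o)@R
    for nm,lo,hi in (("block",(-.02,-.05,.172),(.03,.05,.23)),("grip",(-.03,.14,.155),(.06,.19,.2)),("traytop",(-.1,-.16,.045),(.26,.135,.056))):
        s=np.all((L>lo)&(L<hi),-1)
        if s.sum(): q=L[s]; v,u=np.where(s); print(n,nm,s.sum(),np.round(np.percentile(q,[2,50,98],axis=0),4).tolist(),"px",u.mean(),v.mean())
E
```

```text
bench z -0.00042592033503319193 scene -0.0017467321774293776
tower ((0.5449832677841187, 0.28831392526626587), (0.3196052312850952, 0.22868336737155914), 78.80574035644531) z 0.2534003659966082 [   35   157   144   112 11771]
[[0.40179354 0.15374947]
 [0.6261261  0.10935378]
 [0.688173   0.42287838]
 [0.46384043 0.46727407]]
ex [-0.19413601 -0.98097456] yaw -1.766173 origin [0.4935887  0.00286065]
top block 169 [[-0.0049, -0.0248, 0.1771], [0.0045, -0.0004, 0.1987], [0.013, 0.0247, 0.207]] px 226.42603550295857 233.19526627218934
top grip 37 [[0.0176, 0.1577, 0.1593], [0.0247, 0.1643, 0.1754], [0.0311, 0.1717, 0.1808]] px 247.45945945945945 173.21621621621622
top traytop 997 [[-0.092, -0.1324, 0.0454], [0.1084, -0.0118, 0.0498], [0.2185, 0.124, 0.0553]] px 263.1464393179539 245.74623871614844
scene block 233 [[-0.0016, -0.0262, 0.1732], [0.0082, 0.0017, 0.1917], [0.017, 0.0242, 0.2023]] px 267.30042918454933 171.15021459227466
scene grip 60 [[0.0205, 0.1548, 0.1557], [0.03, 0.1654, 0.168], [0.0351, 0.171, 0.176]] px 314.15 206.33333333333334
scene traytop 872 [[-0.0509, -0.1346, 0.0452], [0.1377, 0.0138, 0.0485], [0.2222, 0.1215, 0.0545]] px 237.3795871559633 238.49197247706422
```

The fit agrees with the given sizes: tower 320 x 229 mm, grip at (25,164,176) and block centred within 2 mm. Next I'll check reachability of the planned poses.

```bash
cat >> h.py <<'E'
_m=np.load("M0.npy"); O=np.array([_m[0],_m[1],0]); ex=np.array([_m[2],_m[3],0]); ey=np.array([-_m[3],_m[2],0])
RM=np.c_[ex,ey,[0,0,1.]]
def W(x,y,z): return O+RM@(np.array([x,y,z])/1000)
def att(tilt,s=1):
    "tool z from straight down, tilted by deg towards -x of the machine; tool y = s*machine y"
    t=np.radians(tilt); z=np.array([-np.sin(t),0,-np.cos(t)]); y=np.array([0,s,0.]); return RM@np.c_[np.cross(y,z),y,z]
def tcp(g,A,ahead=6): return g-A[:,2]*ahead/1000
def M(p): return (np.asarray(p)-O)@RM*1000
E
python3 - <<'E'
from h import *
s=sense(); print(np.round(s["tcp_rot"],2).tolist())
f=lambda p,A:(lambda q: None if q is None else np.round(q,2).tolist())(inverse_kinematics(p,A))
for sg in (1,-1):
    print("push",sg,[f(W(x,165,z),att(0,sg)) for x,z in((75,300),(75,178),(10,178))])
    for t in (-10,0,15,30,45):
        A=att(t,sg); print(t,f(tcp(W(0,0,190),A),A),f(tcp(W(0,0,260),A),A),"final",[f(tcp(W(40,y,320),att(t-52,sg)),att(t-52,sg)) for y in (0,80)])
E
```

```text
[[-0.9, 0.43, -0.0], [0.43, 0.9, -0.0], [-0.0, -0.0, -1.0]]
push 1 [[-0.36, 0.44, 0.65, 1.58, -0.28, 1.22, 0.15], [-0.32, 0.55, 0.59, 1.71, -0.36, 0.99, 0.21], [-0.4, 0.56, 0.57, 1.69, -0.34, 1.0, 0.1]]
-10 [-0.61, 0.29, 0.51, 2.02, 0.03, 0.92, -0.33] [-0.64, 0.2, 0.53, 1.95, 0.08, 1.08, -0.35] final [[-0.95, 0.46, 0.67, 1.89, 0.65, 1.5, -0.71], [-0.9, 0.6, 0.76, 1.73, 0.6, 1.44, -0.57]]
0 [-0.53, 0.26, 0.52, 2.05, -0.16, 0.88, -0.11] [-0.56, 0.17, 0.54, 1.97, -0.1, 1.03, -0.17] final [[-0.93, 0.37, 0.67, 1.88, 0.57, 1.44, -0.66], [-0.88, 0.53, 0.78, 1.72, 0.5, 1.38, -0.5]]
15 [-0.39, 0.26, 0.53, 2.08, -0.51, 0.89, 0.27] [-0.45, 0.16, 0.57, 2.0, -0.41, 1.03, 0.14] final [[-0.87, 0.26, 0.66, 1.88, 0.44, 1.35, -0.56], [-0.79, 0.41, 0.71, 1.72, 0.36, 1.32, -0.41]]
30 [-0.3, 0.32, 0.6, 2.1, -0.85, 1.03, 0.64] [-0.36, 0.21, 0.65, 2.03, -0.73, 1.12, 0.48] final [[-0.73, 0.16, 0.59, 1.88, 0.28, 1.27, -0.44], [-0.64, 0.32, 0.62, 1.71, 0.2, 1.26, -0.3]]
45 [0.05, 0.38, 0.33, 2.11, -1.02, 1.15, 0.85] [-0.3, 0.32, 0.77, 2.07, -1.01, 1.34, 0.79] final [[-0.61, 0.11, 0.59, 1.89, 0.06, 1.19, -0.25
[... 400 characters left out ...]
.17, 1.98, 0.53, 1.03, 2.35] [0.85, 0.37, -1.17, 1.9, 0.38, 1.12, 2.49] final [[-0.24, 0.33, -0.21, 1.84, 0.74, 1.64, 2.27], [-0.19, 0.44, -0.2, 1.68, 0.8, 1.65, 2.35]]
15 [-0.82, 0.41, 1.12, 2.09, -0.76, 1.03, -2.61] None final [[-0.24, 0.24, -0.11, 1.84, 0.57, 1.46, 2.42], [-0.18, 0.35, -0.11, 1.68, 0.6, 1.47, 2.48]]
30 [-0.65, 0.48, 1.12, 2.12, -1.02, 1.24, -2.31] [-0.71, 0.32, 1.12, 2.05, -0.86, 1.24, -2.51] final [[-0.22, 0.16, -0.0, 1.85, 0.36, 1.31, 2.6], [-0.15, 0.29, -0.02, 1.69, 0.38, 1.33, 2.66]]
45 [0.05, 0.38, 0.33, 2.11, -1.02, 1.15, -2.29] [-0.27, 0.31, 0.72, 2.06, -1.0, 1.32, -2.37] final [[0.9, 0.29, -1.17, 1.82, 0.39, 1.29, 2.56], [0.8, 0.48, -1.17, 1.65, 0.56, 1.39, 2.47]]
```

```bash
python3 - <<'E'
from h import *
p=sense()["position"].copy(); p[2]=.45
move_l(p,feed=.3); command_gripper(0.0,40)
A=att(0)
movep(W(80,165,330),A); move_l(W(75,165,178),feed=.2)
s=sense(); print(s["time_s"],M(s["position"]),s["finger_gap"],s["wrist_force"])
pc,d=camera("wrist"); cv2.imwrite("pics/w1.png",pc[:,:,::-1])
T=camera_params("wrist")["tool_from_camera"]; K=camera_params("wrist")["K"]
Rw=s["tcp_rot"]; w=cloud(d,K,s["position"]+Rw@T[:3,3],Rw@T[:3,:3]); L=(w-O)@RM*1000
np.save("pics/w1L.npy",L)
m=np.all((L>(-10,145,160))&(L<(60,185,190)),-1); print(m.sum(),np.round(np.percentile(L[m],[2,50,98],axis=0),1) if m.any() else "")
pc,d=camera("scene"); cv2.imwrite("pics/s1.png",cv2.resize(pc[100:310,200:480,::-1],None,fx=2,fy=2))
E
```

```text
5.4083 [ 75.19625    165.91400559 179.26618273] -0.00013872795867699166 [-1.01912583 -0.18432919 -0.5731036 ]
1669 [[ 15.5 156.6 165. ]
 [ 22.1 163.5 176.5]
 [ 29.6 170.4 177.9]]
```

View pics/s1.png

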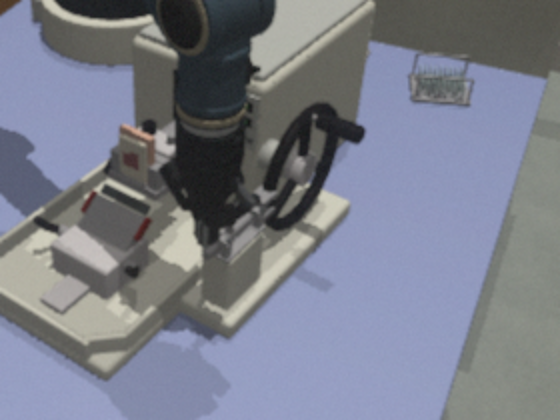

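The zoomed scene view shows the closed fingers standing over the operator's end of the bolt guide (about (215,240)), clear of the block and wheel. Now I'll push the bolt.

```bash
python3 - <<'E'
from h import *
move_l(W(58,164,178),feed=.1)
f0=sense()["wrist_force"]
hit=move_l(W(-4,164,178),feed=.03,until_force=14)
s=sense(); print(hit,s["time_s"],M(s["position"]),(s["wrist_force"]-f0)@RM)
L0=M(s["position"])
pc,d=camera("wrist"); cv2.imwrite("pics/w2.png",pc[:,:,::-1])
move_l(W(L0[0]+25,164,178),feed=.1)
s=sense()
pc,d=camera("wrist"); cv2.imwrite("pics/w3.png",pc[:,:,::-1])
q=camera_params("wrist");T=q["tool_from_camera"];Rw=s["tcp_rot"]
L=(cloud(d,q["K"],s["position"]+Rw@T[:3,3],Rw@T[:3,:3])-O)@RM*1000
m=np.all((L>(-40,145,165))&(L<(30,185,190)),-1); print(m.sum(),np.round(np.percentile(L[m],[2,50,98],axis=0),1) if m.any() else "")
print(sense()["time_s"])
E
```

```text
True 7.3167 [ 13.4249379  163.61512393 177.62757808] [ 0.02328686  0.19271741 -0.21767346]
2793 [[-12.8 156.9 166.2]
 [ -1.8 163.6 176.6]
 [ 29.5 170.2 189.1]]
7.8
```

View pics/w3.png

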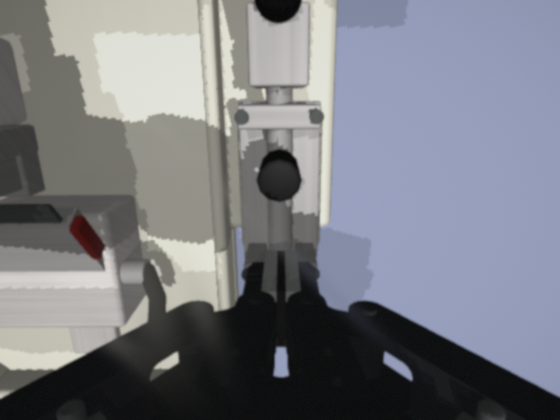

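The wrist view shows the grip at (280,175), close to the far lug, and the nose in the keeper at about (278,95). The measured travel of about 28 mm is inconclusive, so I'll push again harder and compare the grip's top circle.

```bash
cat >> h.py <<'E'
def wcloud():
    s=sense(); pc,d=camera("wrist"); q=camera_params("wrist");T=q["tool_from_camera"];Rw=s["tcp_rot"]
    return pc,(cloud(d,q["K"],s["position"]+Rw@T[:3,3],Rw@T[:3,:3])-O)@RM*1000
E
python3 - <<'E'
from h import *
L1=np.load("pics/w1L.npy")
def top(L):
    m=np.all((L>(-30,150,174))&(L<(40,180,179)),-1)
    k,l,st,c=cv2.connectedComponentsWithStats(m.astype(np.uint8)); 
    for i in range(1,k):
        if st[i,4]>200: p=L[l==i]; print("  top",st[i,4],np.round(c[i]),np.round(cv2.minEnclosingCircle(p[:,:2].astype(np.float32))[0],1),np.round(np.median(p,0),1))
top(L1)
pc,L=wcloud(); top(L)
move_l(W(20,164,178),feed=.1)
hit=move_l(W(-4,164,178),feed=.02,until_force=28)
s=sense(); print(hit,s["time_s"],M(s["position"]),s["wrist_force"]@RM); sleep(.3); s=sense(); print(M(s["position"]),s["wrist_force"]@RM)
move_l(W(38.4,164,178),feed=.1)
pc,L=wcloud(); top(L); cv2.imwrite("pics/w4.png",pc[:,:,::-1]); print(sense()["time_s"])
E
```

```text
top 1553 [274. 159.] [ 23.1 163.5] [ 22.5 163.5 176.6]
  top 1519 [279. 182.] [ -5.4 163.4] [ -5.9 163.5 176.6]
  top 225 [281. 271.] [ 28.3 163.8] [ 28.1 164.  176.7]
False 9.5333 [ 12.45351827 163.94343371 178.3337969 ] [ 2.44796473e+01  1.08968619e-02 -5.07934726e-01]
[ 12.45161998 163.94876823 178.3439664 ] [ 2.47967438e+01  1.48917386e-02 -5.87141853e-01]
  top 1499 [279. 187.] [ -5.6 163.5] [ -6.  163.5 176.7]
  top 213 [280. 271.] [ 26.4 164. ] [ 26.4 163.8 176.6]
10.4583
```

```bash
python3 - <<'E'
from h import *
pc,L=wcloud()
for nm,L in (("start",np.load("pics/w1L.npy")),("now",L)):
    lug=np.all((L>(-45,146,140))&(L<(0,184,148)),-1); x=L[lug][:,0]
    print(nm,lug.sum(),"far lug x",np.round(np.percentile(x,[1,5,25,50,75,95,99]),1),"z",np.round(np.median(L[lug][:,2]),1))
    c=np.all((L>(-90,150,100))&(L<(-30,180,160)),-1); print(" keeper/nose",c.sum(),np.round(np.percentile(L[c],[2,50,98],axis=0),1).tolist())
cv2.imwrite("pics/w5.png",cv2.resize(pc[0:220,180:390,::-1],None,fx=2.6,fy=2.6,interpolation=cv2.INTER_CUBIC))
E
```

```text
start 2582 far lug x [-30.  -29.5 -27.4 -24.9 -22.4 -20.4 -20.2] z 144.8
 keeper/nose 549 [[-39.5, 151.9, 115.7], [-37.7, 163.4, 122.1], [-30.1, 174.9, 143.5]]
now 2892 far lug x [-44.6 -43.7 -37.8 -27.5 -24.  -21.  -20.5] z 145.3
 keeper/nose 5675 [[-65.9, 151.8, 122.3], [-50.5, 163.4, 147.7], [-30.3, 175.0, 158.4]]
```

View pics/w5.png

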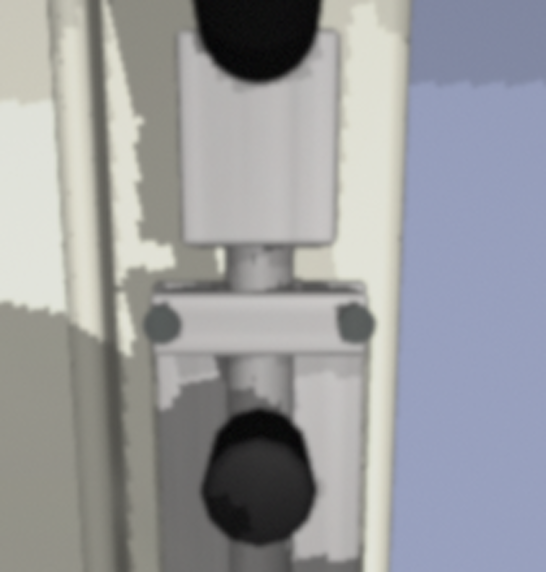

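The keeper (bright block at (258,140)) is lined up with the bolt and the nose is inside it; the grip is at (258,490). One firmer push (under 40 N) will show whether it is on the hard stop.

```bash
python3 - <<'E'
from h import *
move_l(W(18,164,178),feed=.1); 
for x in (8,2,-4,-10):
    move_l(W(x,164,178),feed=.03); sleep(.1); s=sense(); print(x,M(s["position"]).round(2),(s["wrist_force"]@RM).round(1))
move_l(W(30,164,178),feed=.1); move_l(W(40,164,330),feed=.3); print(sense()["time_s"])
A=att(15); p=tcp(W(0,0,190),A); command_gripper(.085)
movep(p-A[:,2]*.10,A); sleep(.2)
s=sense(); print(s["time_s"],M(s["position"]),s["finger_gap"])
pc,L=wcloud(); np.save("pics/w6L.npy",L); cv2.imwrite("pics/w6.png",pc[:,:,::-1])
m=np.all((L>(-20,-50,196))&(L<(20,50,212)),-1); q=L[m]; print(m.sum(),np.round(np.percentile(q,[1,50,99],axis=0),1).tolist())
print(cv2.minAreaRect(q[:,:2].astype(np.float32)))
E
```

```text
8 [ 13.11 163.91 178.12] [ 8.3 -0.1  0.6]
2 [ 12.78 163.86 178.2 ] [15.9 -0.8  0.3]
-4 [ 12.42 163.85 178.33] [24.7 -0.3  0.1]
-10 [ 12.12 163.79 178.39] [33.4 -1.   0.6]
14.0
15.7 [ 27.0852581    1.40154308 292.66200242] 0.0848222290506915
1413 [[-5.8, -27.6, 196.1], [-0.8, -2.2, 203.6], [10.7, 24.1, 205.1]]
((2.7750988006591797, -1.9426689147949219), (17.17021942138672, 52.53648376464844), 0.07578478753566742)
```

View pics/w6.png

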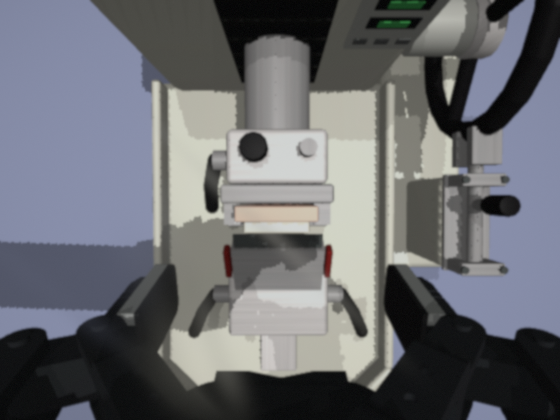

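The second contact series is stiff and linear, so the bolt is on its hard stop. The view shows the block's top (beige bar at (277,213)) centred between the open fingers, about 2 mm to -y in this frame, with the bolt home at (500,205). Grasping now.

```bash
python3 - <<'E'
from h import *
A=att(15); g=W(-0.5,-2,188); p=tcp(g,A)
move_l(p-A[:,2]*.04,A,feed=.15); e=M(sense()["position"])-M(p-A[:,2]*.04); print("err",e.round(2))
f0=sense()["wrist_force"]
r=move_l(p,A,feed=.06,until_force=10); sleep(.2); s=sense(); print(r,(M(s["position"])-M(p)).round(2),((s["wrist_force"]-f0)@RM).round(1))
command_gripper(.045,45); sleep(.2); s=sense(); print(s["time_s"],"gap",s["finger_gap"],s["gripper_force"],((s["wrist_force"]-f0)@RM).round(1),M(s["position"]).round(1))
pc,d=camera("scene"); cv2.imwrite("pics/s2.png",cv2.resize(pc[100:240,190:375,::-1],None,fx=3,fy=3,interpolation=cv2.INTER_CUBIC))
E
```

```text
err [0.21 0.6  0.31]
False [0.09 0.23 0.34] [-0.3  0.6 -1. ]
17.9333 gap 0.05236689973683161 47.137611508369446 [-0.6  1.4  2.9] [  1.1  -1.8 194.1]
```

View pics/s2.png

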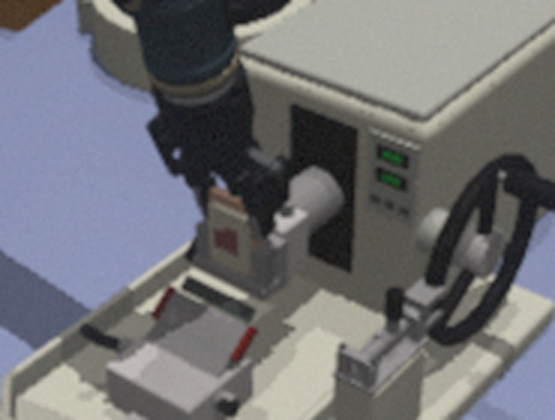

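The block's side edges are held (gap 52.4 mm, 47 N), with the fingers at about (230,190) above the clamp and the wax face clear. Lifting straight up now.

```bash
python3 - <<'E'
from h import *
A=att(15); p0=sense()["position"].copy(); f0=sense()["wrist_force"]
up=lambda h:p0+[0,0,h/1000]
for h in (8,20,45): 
    move_l(up(h),A,feed=.05); s=sense(); print(h,((s["wrist_force"]-f0)@RM).round(1),s["finger_gap"],(M(s["position"])-M(p0)).round(1))
move_l(up(100),A,feed=.15)
B=att(-37); g=W(30,-2,345)
move_l(tcp(g,B),B,feed=.06); sleep(.3)
s=sense(); print(s["time_s"],M(s["position"]).round(1),s["finger_gap"],s["gripper_force"],"tool z",(s["tcp_rot"][:,2]@RM).round(3))
for n in("scene","top"):
    pc,d=camera(n); q=camera_params(n); L=(cloud(d,q["K"],q["position"],q["rotation"])-O)@RM*1000
    np.save(f"pics/{n}9L.npy",L); np.save(f"pics/{n}9p.npy",pc)
    if n=="scene": cv2.imwrite("pics/s3.png",cv2.resize(pc[40:280,170:430,::-1],None,fx=2.4,fy=2.4,interpolation=cv2.INTER_CUBIC))
E
```

```text
8 [-1.2  0.8 -6.4] 0.05226315057035426 [-0.1 -0.1  8. ]
20 [-1.8 -0.1 -6.5] 0.051975747881169085 [-0.1  0.  20.3]
45 [-1.6 -0.4 -5.4] 0.051915976153427246 [-0.1 -0.1 45.1]
21.325 [ 26.9  -2.  349.9] 0.0521151046988581 48.19557845592499 tool z [ 0.601 -0.    -0.799]
```

View pics/s3.png

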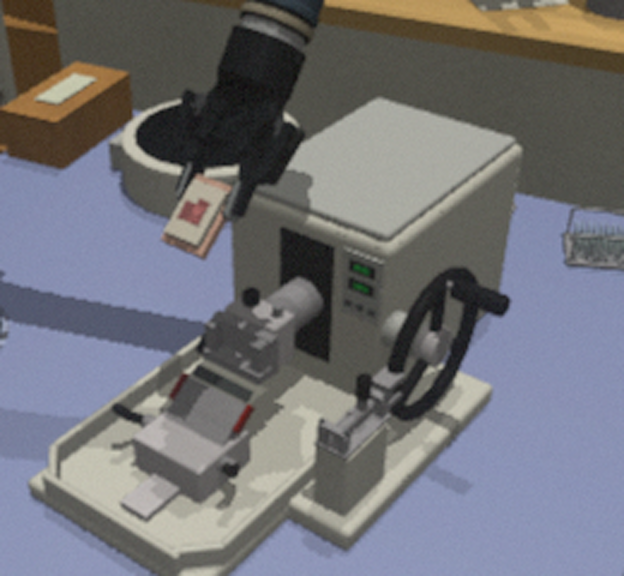

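The block is out of the clamp and held at about (200,215), wax face forward and up. I'll check the tilt from the depth of the face.

```bash
python3 - <<'E'
from h import *
for n in("scene","top"):
    L=np.load(f"pics/{n}9L.npy"); p=np.load(f"pics/{n}9p.npy").astype(int)
    m=np.all((L>(0,-22,280))&(L<(110,19,390)),-1)&(p[...,0]>120)
    q=L[m]
    for _ in range(4):
        c=q.mean(0); nrm=np.linalg.svd(q-c,full_matrices=False)[2][2]; nrm*=np.sign(nrm[2]); r=(q-c)@nrm; q=q[np.abs(r)<max(2,1.5*r.std())]
    print(n,m.sum(),len(q),c.round(1),nrm.round(3),"elev",np.degrees(np.arcsin(nrm[2])).round(1),r.std().round(2),np.ptp(q,axis=0).round(0))
s=sense(); print(s["time_s"],s["finger_gap"],s["qd"])
E
```

```text
scene 413 298 [ 59.4  -1.  338.6] [0.612 0.005 0.791] elev 52.3 1.04 [47. 41. 37.]
top 562 325 [ 55.2  -1.5 340.6] [ 0.57  -0.004  0.822] elev 55.3 1.67 [58. 41. 39.]
21.425 0.05223513987126472 [-2.55785551e-03  3.30710058e-03 -2.31584004e-03 -5.91543611e-04
  7.07541670e-05  1.63035657e-04  9.14766173e-04]
```

The wax face looks up by 52 to 55 degrees, and the block is held steady about 180 mm above its seat. The bolt is home.

```bash
python3 -c "
from rig import *
print(finish_job())"
```

```text
the job is handed in; nothing more can be done
None
```

I handed in the job at about 21 s: the lock bolt is on its hard stop in the keeper with the wheel still lined up, and the arm holds the block by the cassette's side edges, about 180 mm above its seat, with the wax face up about 52°.

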